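# Turn the trivet slats-up against the splash guard

## Robot

A 6-joint arm with a two-finger parallel gripper is mounted at the origin on a cart in front of the work surface, level with it; the furniture and walls round the work are solid. World frame = base frame: x ahead of the robot, y to its left, z up, the work surface at z = 0. Lengths are in m, angles in rad, forces in N, time in s.
With the tool pointing down it reaches from about 0.3 to 0.75 m from the base axis. Payload 8.5 kg.
Tool frame: the origin (TCP) lies midway between the tips of the shut fingers; the grasp point (between the pads) lies env.tcp_to_grasp behind it (env.tcp_to_grasp is the distance from the TCP to the grasp point, in m); z points along the fingers, y is the line along which they close (so a half turn about z gives the same grasp; the last joint's range is limited). The gripper opens to 85 mm and grips with 20 to 120 N. Pads are 22 mm wide; open, the fingers measure 114 mm over their backs; the gripper's body (76 mm by 85 mm) begins 54 mm behind the grasp point. The pads swing forward as they close: fully open they stand 13 mm farther back than shut.
Start: joints at [1.102, 0.381, 1.297, -0, 1.464, -0.215], TCP at [0.138, 0.532, 0.231] pointing down, gripper open.
Joint ranges: [-3.11, 3.11], [-0.89, 2.33], [0.22, 2.48], [-1.42, 4.56], [0.17, 2.85], [-2.88, 2.88]. Speed limits (rad/s): [2.39, 2.39, 3.14, 3.14, 3.14, 3.14].

## Interface

Orientations are given as a rotation vector (axis times angle).
In Python, from cell import env gives the robot as it stands.
- The arm moves only by the tool steer_hand, called after "Request:" by a JSON object that holds its "api" and its "payload". Schema: {"type":"object","properties":{"motion":{"type":"object","properties":{"drx":{"type":"array","items":{"type":"number"},"minItems":1,"maxItems":8},"dry":{"type":"array","items":{"type":"number"},"minItems":1,"maxItems":8},"drz":{"type":"array","items":{"type":"number"},"minItems":1,"maxItems":8},"sx":{"type":"array","items":{"type":"number"},"minItems":1,"maxItems":8},"sy":{"type":"array","items":{"type":"number"},"minItems":1,"maxItems":8},"sz":{"type":"array","items":{"type":"number"},"minItems":1,"maxItems":8},"finger_gap":{"type":"array","items":{"type":"number"},"minItems":1,"maxItems":8}},"additionalProperties":false,"required":["drx","dry","drz","sx","sy","sz","finger_gap"]},"only":{"type":"string"},"quiet":{"type":"boolean"},"lines":{"type":"string"}},"required":["motion"],"additionalProperties":false}. motion is an object with one list for each field, all of the same length, 1 to 8, a row being the entries at one place: drx, dry, drz (a rotation vector in units of 0.25 rad), sx, sy, sz (the shift in units of 20 mm), finger_gap (the opening from 0.0 (shut) to 1.0 (fully open)); each row is the pose to reach, as a shift and turn from the pose commanded when the call began, along the tool's axes at that moment; what a row does not reach only later rows make up. A row lasts 1/10 s, in which the tool goes at most 0.05 m and 0.15 rad, less where a joint would pass 70% of its speed; a pose out of reach is approached as far as the arm can. The fingers move at their own pace and stop on an object; the grip force is fixed at half the most. Time passes only in rows, so rows that do not move let the fingers close. The tool returns the time, the measured TCP pose, the force, the opening and the grip force at its end. only (a regular expression) keeps the lines of the reply that match it, lines (a string "A,B") keeps lines A to B, and quiet returns only ok. Input that does not fit is refused with a message, and nothing moves.
- env.read_state(): the state, without advancing time (a new reading comes with each control period).
- env.grab_frame(name): name is "scene" or "top" or "wrist"; returns a dict with "pixels" (480x640x3 uint8, red, green, blue), "range_z" (480x640 float32, m along the optical axis (not along the pixel's ray), 0 where there is no reading), "mtx" (3x3 intrinsics, pixels), "view" (4x4, takes a point from world to camera coordinates); the wrist camera has in their place "tool_from_camera" (4x4, takes a point from camera to tool coordinates, whose origin is the TCP and whose axes are the flange's). Camera axes: x right, y up, looking along -z (the intrinsics and any distortion apply to the point x, -y, -z); pixel columns grow to the right and rows downward; lengths in m; the calibration is good to about 2 mm. A picture is of the moment at which its call begins: read the wrist's pose just before it.
- env.hand_in(): hands the job in; it is judged then, once.
The state is a dict: "time": time; "qpos": joint angles; "joint_vel": joint speeds; "effort": joint torques, N m; "ee_pos": TCP position; "tcp_rot": TCP orientation; "contact_force": force on the tool from outside, world axes, zero at the start; "wrist_torque": the same for the moment, N m; "finger_gap": opening from 0.0 (shut) to 1.0 (fully open); "grasp_force": force on a finger pad.
Only numpy, scipy, OpenCV 4.12 (cv2) and the standard library are available. Lean on these libraries where they do the work, as an engineer would, in place of code of your own. Each camera call takes 0.05 s, during which the arm holds its last target. There are 200 camera calls.

## Task

The trivet is lying upside down on the hob, cork side up, and is too wide to grip. Push it up against the splash guard until it stands leaning on the guard, then tip it back over so that it lies flat on the hob with its wooden slats up and its cork side down. Leave the other things where they are.

Things in the scene. Friction and masses are not known exactly. Their poses are not given: they have to be found in the camera images.
- trivet: Loose trivet, 150 x 120 x 14 mm, about 0.2 kg: cork on one broad face, six oak slats on the other. Origin at its centre; x along the 150 mm length, y along the width, +z out of the cork face. At the start it lies flat on the hob, cork up (centre at 7 mm), its +x end toward the guard (square to about 0.13 rad), 0 to 3 cm short of its foot.
- splash_guard: Fixed low guard of polished, slippery steel sheet, 200 mm wide along its y. Origin on the hob, middle of the front line of its foot; -x faces roughly the robot, z up. A grippy black rubber strip, nearly flush with the hob, covers the first 26 mm behind that line; then the sheet curves up (9 mm high at 50 mm, 20 at 63, 42 at 76) and leans back at 72 degrees to its top edge.
- guard_top (a point): Middle of the guard's straight top edge, 90 mm above the hob, 91 mm behind the foot line; free air behind it (two thin struts end 121 mm behind the foot line). A trivet pushed by its near edge, 5 mm over the hob, until that edge is 20 to 25 mm behind the foot line (on the rubber) stays leaning here at 50 to 55 degrees, some 30 mm above the edge; pulled forward from behind it tips over.
- mug: Pale stoneware mug, 88 x 120 x 113 mm, on the hob at the right, origin under its centre. Leave alone.
- salt_shaker: Salt shaker, 44 mm wide, 90 mm high, on the hob at the right, origin under its centre. Leave alone.
- tea_box: Pale carton with a folded top, 68 x 132 x 117 mm, on the counter at the left (6 mm lower than the hob), origin under its centre. Leave alone.
- honey_jar: Honey jar, 71 mm wide, 110 mm high, on the counter at the left, origin under its centre. Leave alone.

How it is judged:
On the way:
1. the trivet has been tipped up by at least 35 degrees and leans on the splash guard (angle between trivet's own z axis and vertical between 0.61 and 1.6 rad and contact force between trivet and splash_guard above 0.1 N), for 0.2 s.
At the end, for the whole second after the job is handed in: The trivet lies flat (within 5 degrees) and at rest on the hob, slats up and cork down, its centre 7 mm (within 4 mm) above the hob (angle between trivet's own z axis and vertical above 3.05 rad and height (world z) of trivet between 0.003 and 0.011 m and linear speed of trivet below 0.02 m/s and angular speed of trivet below 0.1 rad/s); the robot touches nothing.
It fails at once if a bystander is moved by more than 4 cm (distance of any of mug, salt_shaker, tea_box, honey_jar from where it was at the start of the episode above 0.04 m).
It fails at once if a bystander is knocked over (angle between any of mug, salt_shaker, tea_box, honey_jar's own z axis and vertical above 0.7 rad).
It also fails if it takes over 48 s, if anything falls off the work surface, if the arm or the gripper's body presses on something with over 40 N, if the wrist force passes 120 N, or if a joint passes its speed limit or range.

## Working session

There is one attempt and no reset: what is moved stays moved. The work goes in short steps, Python scripts to look and compute and a tool call to move; the robot and the scene stay as the last step left them, time stands still between calls to the robot, and variables do not carry over. Pictures are saved under pics/ and viewed, at most 10 in all, crops included, and the job is handed in when it is done.

```bash
ls; mkdir -p pics
```

Create h.py:
```python
import numpy as np, cv2
from cell import env
def grab(n):
    f=env.grab_frame(n); return f
def pts(f):
    # world points from depth
    K=f["mtx"]; z=f["range_z"]; v,u=np.mgrid[0:480,0:640]
    x=(u-K[0,2])/K[0,0]*z; y=(v-K[1,2])/K[1,1]*z
    P=np.stack([x,-y,-z,np.ones_like(z)],-1)
    return (P@np.linalg.inv(f["view"]).T)[...,:3]
```

Run:
```python
from h import *
s=env.read_state(); print({k:np.round(v,3) for k,v in s.items()}, env.tcp_to_grasp)
a=grab("scene");b=grab("top")
for n,f in(("scene",a),("top",b)):
    cv2.imwrite(f"pics/{n}0.png",f["pixels"][...,::-1]); np.savez(f"{n}0.npz",**f); print(n,f["mtx"],f["view"],f.keys(),(f["range_z"]>0).mean())
```

```text
cell.py
pics
{'time': np.float64(0.0), 'qpos': array([ 1.102,  0.381,  1.298, -0.   ,  1.464, -0.215]), 'joint_vel': array([ 0.001, -0.001,  0.   , -0.001, -0.001, -0.002]), 'effort': array([-2.0000e-03, -4.4847e+01, -2.3127e+01, -0.0000e+00,  5.0000e-03,
       -0.0000e+00]), 'ee_pos': array([0.138, 0.532, 0.231]), 'tcp_rot': array([-3.980e-01, -3.116e+00,  2.000e-03]), 'contact_force': array([ 0.171, -0.057,  0.553]), 'wrist_torque': array([-0.017,  0.029, -0.028]), 'grasp_force': np.float64(0.0), 'finger_gap': np.float64(1.003)} 0.0187
scene [[555.6468897    0.         312.8137631 ]
 [  0.         555.6468897  233.90564271]
 [  0.           0.           1.        ]] [[ 0.47409161 -0.8802768  -0.01870568 -0.3489537 ]
 [ 0.4548156   0.22664889  0.86126247 -0.32982926]
 [-0.75390975 -0.41682494  0.50781596 -1.17720818]
 [ 0.          0.          0.          1.        ]] dict_keys(['pixels', 'range_z', 'mtx', 'view']) 0.9939778645833334
top [[434.89856688   0.         308.89932977]
 [  0.         434.89856688 245.8391578 ]
 [  0.           0.           1.        ]] [[ 0.00233325 -0.99986017  0.01655864 -0.0760455 ]
 [ 0.99365456  0.00418018  0.11239724 -0.61718664]
 [-0.11245074  0.01619132  0.99352538 -0.99331875]
 [ 0.          0.          0.          1.        ]] dict_keys(['pixels', 'range_z', 'mtx', 'view']) 0.995986328125
```

View pics/scene0.png

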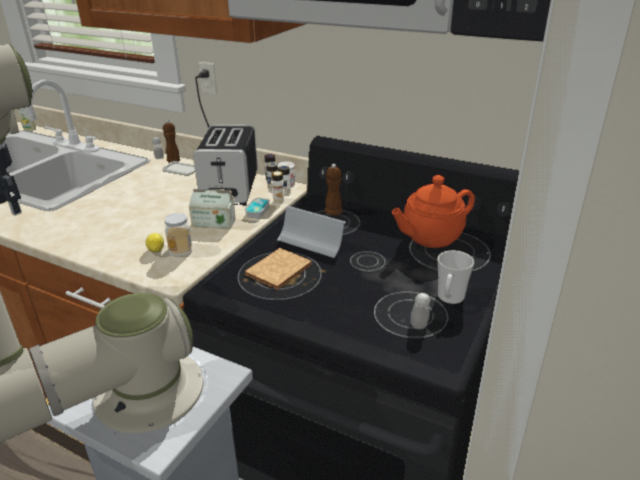

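View pics/top0.png

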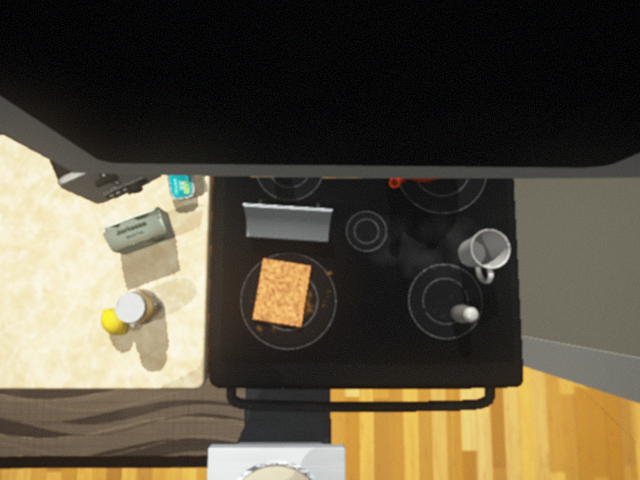

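The top view shows the cork trivet at about (253–311, 257–328) and the guard just beyond it at (244–333, 203–242). The mug and shaker are at the right near (490, 250) and (465, 313), and the tea box and honey jar are at the left. Next I'll measure the trivet and guard.

Run:
```python
from h import *
for n in("top","scene"):
    f=dict(np.load(n+"0.npz")); W=pts(f); hsv=cv2.cvtColor(f["pixels"],cv2.COLOR_RGB2HSV)
    w=W
    m=((hsv[...,0]>5)&(hsv[...,0]<25)&(hsv[...,1]>70)&(hsv[...,2]>90)&(abs(w[...,2]-.01)<.02)&(w[...,0]>.3)&(w[...,0]<.68)&(w[...,1]>-.15)&(w[...,1]<.25)).astype(np.uint8)
    m=cv2.morphologyEx(m,cv2.MORPH_OPEN,np.ones((5,5)))
    c=max(cv2.findContours(m,0,2)[0],key=cv2.contourArea)[:,0,:].astype(float)
    # cast to z=.014
    K=f["mtx"];V=f["view"];R=V[:3,:3];o=-R.T@V[:3,3]
    d=np.c_[(c[:,0]-K[0,2])/K[0,0],-(c[:,1]-K[1,2])/K[1,1],-np.ones(len(c))]@R
    P=o+d*((.014-o[2])/d[:,2])[:,None]
    r=cv2.minAreaRect((P[:,:2]*1000).astype(np.float32)); print(n,"trivet",r,cv2.boxPoints(r).round(0).tolist(),"z",np.median(w[...,2][m>0]))
    g=(w[...,2]>.012)&(w[...,2]<.12)&(w[...,0]>.5)&(w[...,0]<.75)&(w[...,1]>-.12)&(w[...,1]<.2)&(hsv[...,1]<70)
    g=cv2.morphologyEx(g.astype(np.uint8),cv2.MORPH_OPEN,np.ones((3,3)))>0
    q=w[g]; print("guard n",len(q), q.min(0),q.max(0))
    for lo,hi in((.015,.025),(.04,.05),(.06,.07),(.08,.095)):
        s=q[(q[:,2]>lo)&(q[:,2]<hi)]
        if len(s)>10:
            l=cv2.fitLine(s[:,:2].astype(np.float32),cv2.DIST_HUBER,0,.01,.01).ravel(); print(lo,len(s),s[:,:2].min(0),s[:,:2].max(0),l, "med",np.median(s,0))
```

```text
top trivet ((508.6697998046875, -12.393829345703125), (128.406494140625, 152.40187072753906), 80.97470092773438) [[423.0, -64.0], [574.0, -88.0], [594.0, 39.0], [443.0, 63.0]] z 0.013645146562442756
guard n 1967 [ 0.65605571 -0.11993716  0.01209152] [0.73170825 0.07750338 0.09504498]
0.015 346 [ 0.65605571 -0.11805355] [0.7314431  0.07750338] [ 0.06150993  0.9981065   0.6675017  -0.03679339] med [ 0.66838939 -0.02367641  0.01927717]
0.04 192 [ 0.6758623  -0.11877031] [0.7212655  0.07720708] [ 0.05863528  0.99827945  0.68186903 -0.03641239] med [ 0.68332701 -0.01504931  0.04478597]
0.06 186 [ 0.68213868 -0.11993716] [0.71425432 0.07712915] [ 0.06062729  0.9981605   0.6893511  -0.02088643] med [ 0.68968687 -0.02031852  0.06513249]
0.08 413 [ 0.68942066 -0.11873071] [0.70887723 0.07654967] [ 0.0642368   0.9979347   0.6978363  -0.02788809] med [ 0.69814387 -0.02109497  0.08837095]
scene trivet ((506.89031982421875, -11.989486694335938), (124.21320343017578, 161.9366455078125), 81.12398529052734) [[417.0, -61.0], [577.0, -86.0], [596.0, 37.0], [436.0, 62.0]] z 0.014771404029135626
guard n 1679 [ 0.6499025  -0.11960626  0.01205828] [0.71073845 0.07806163 0.09461179]
0.015 270 [ 0.6499025  -0.11960626] [0.68536663 0.07688849] [ 0.06377938  0.997964    0.67018604 -0.01519902] med [ 0.6687082  -0.03001083  0.01964835]
0.04 196 [ 0.66946692 -0.11840767] [0.69609669 0.07806163] [ 0.06316669  0.998003    0.68372065 -0.02280407] med [ 0.68373104 -0.02218895  0.0456017 ]
0.06 193 [ 0.67861298 -0.11597907] [0.70451706 0.07498707] [ 0.05847712  0.99828875  0.69040537 -0.02001593] med [ 0.69031103 -0.02277541  0.06525657]
0.08 254 [ 0.68250495 -0.11934118] [0.71073845 0.07519271] [ 0.056748    0.9983885   0.69747746 -0.02558477] med [ 0.69726302 -0.02730089  0.08657955]
```

Create go.py:
```python
# python3 go.py x y z [yaw pitch] : print delta to target pose in tool axes (tool down, y along guard y; pitch tips the fingertips ahead)
import sys
from h import *
from scipy.spatial.transform import Rotation as Ro
a=list(map(float,sys.argv[1:])); yaw=a[3] if len(a)>3 else -.0615; pitch=a[4] if len(a)>4 else 0
s=env.read_state(); R=Ro.from_rotvec(s["tcp_rot"])
c=[Ro.from_euler("z",yaw)*Ro.from_euler("y",-pitch)*Ro.from_matrix(np.array(m,float)) for m in ([[1,0,0],[0,-1,0],[0,0,-1]],[[-1,0,0],[0,1,0],[0,0,-1]])]
d=[R.inv()*t for t in c]
for i in d: print("rot",i.as_rotvec().round(4),end=" ")
print("d",R.inv().apply(np.array(a[:3])-s["ee_pos"]).round(4)); print("axes",R.as_matrix().round(3).tolist(),"q",s["qpos"].round(2),"pos",s["ee_pos"].round(4),"F",s["contact_force"].round(2),"t",s["time"])
```

```bash
python3 go.py .38 -.0015 .12
```

```text
rot [-5.0000e-04  1.8000e-03  2.9493e+00] rot [-0.0012 -0.0004 -0.1923] d [-0.3683 -0.4557  0.1113]
axes [[-0.968, 0.251, -0.001], [0.251, 0.968, -0.001], [0.0, -0.001, -1.0]] q [ 1.1   0.38  1.3  -0.    1.46 -0.22] pos [0.138  0.5321 0.2308] F [-0.69  0.21  0.71] t 0.1
```

The manual's scale: shifts go in units of 20 mm and turns go in units of 0.25 rad. Converting my numbers, -0.456 m is -22.8, -0.368 m is -18.4, -0.192 rad is -0.768.

Request:
{"api": "steer_hand", "payload": {"motion": {"drx":[0,0,0,0,0,0,0,0],"dry":[0,0,0,0,0,0,0,0],"drz":[-0.768,-0.768,-0.768,-0.768,-0.768,-0.768,-0.768,-0.768],"sx":[-18.4,-18.4,-18.4,-18.4,-18.4,-18.4,-18.4,-18.4],"sy":[-22.8,-22.8,-22.8,-22.8,-22.8,-22.8,-22.8,-22.8],"sz":[0,0,0,0,0,0,0,0],"finger_gap":[1,1,1,1,1,1,1,1]}}}

```text
time: 0.9
ee_pos: [0.3025, 0.1677, 0.2314]
tcp_rot: [0.096, 3.14, 0.0]
contact_force: [1.7, 0.0, -0.1]
finger_gap: 1.002
grasp_force: 0.0
```

```bash
python3 go.py .38 -.0015 .12
```

```text
rot [-4.0000e-04  2.0000e-04 -3.1414e+00] rot [0.0001 0.0003 0.0002] d [-0.0876 -0.1641  0.1114]
axes [[-0.998, 0.061, 0.0], [0.061, 0.998, 0.0], [-0.0, 0.0, -1.0]] q [ 0.16  0.01  1.78  0.    1.35 -1.35] pos [0.3025 0.1677 0.2314] F [ 1.7   0.03 -0.06] t 0.9
```

Request:
{"api": "steer_hand", "payload": {"motion": {"drx":[0,0,0,0,0,0,0,0],"dry":[0,0,0,0,0,0,0,0],"drz":[0,0,0,0,0,0,0,0],"sx":[-4.4,-4.4,-4.4,-4.4,-4.4,-4.4,-4.4,-4.4],"sy":[-8.2,-8.2,-8.2,-8.2,-8.2,-8.2,-8.2,-8.2],"sz":[0,0,2,5.5,7,8.5,8.5,8.5],"finger_gap":[1,1,1,1,1,1,1,1]}}}

```text
time: 1.7
ee_pos: [0.3798, 0.0006, 0.0614]
tcp_rot: [-0.097, -3.137, -0.001]
contact_force: [0.5, -0.2, 0.9]
finger_gap: 0.999
grasp_force: 0.0
```

```bash
python3 go.py .39 -.002 -.007
```

```text
rot [-4.3000e-03 -1.1000e-03  3.1411e+00] rot [ 0.0007 -0.0028 -0.0005] d [-0.0105 -0.002   0.0683]
axes [[-0.998, 0.062, -0.003], [0.062, 0.998, 0.001], [0.003, 0.001, -1.0]] q [-0.31  0.34  1.99  0.    0.81 -1.82] pos [0.3798 0.0006 0.0614] F [ 0.52 -0.19  0.9 ] t 1.7
```

To row units: 0.068 m is 3.4, 0.066 m is 3.3.

Request:
{"api": "steer_hand", "payload": {"motion": {"drx":[0,0,0,0,0,0],"dry":[0,0,0,0,0,0],"drz":[0,0,0,0,0,0],"sx":[0,0,0,0,0,0],"sy":[-0.1,-0.1,-0.1,-0.1,-0.1,-0.1],"sz":[2,2.75,3.1,3.3,3.4,3.4],"finger_gap":[1,1,1,1,1,1]}}}

```text
time: 2.3
ee_pos: [0.3806, -0.0016, -0.0059]
tcp_rot: [0.096, 3.138, -0.001]
contact_force: [-0.4, -0.9, 0.4]
finger_gap: 1.0
grasp_force: 0.0
```

```bash
python3 go.py .41 -.004 -.007
```

Run:
```python
from h import *
f=grab("scene"); p=cv2.resize(f["pixels"][200:340,200:400],None,fx=4,fy=4,interpolation=2); cv2.imwrite("pics/s1.png",p[...,::-1])
```

```text
rot [-2.7000e-03 -7.0000e-04 -3.1415e+00] rot [-0.0005  0.0017  0.0001] d [-0.0295 -0.0006  0.0012]
axes [[-0.998, 0.061, 0.002], [0.061, 0.998, -0.001], [-0.002, -0.0, -1.0]] q [-0.32  0.5   2.07 -0.    0.57 -1.83] pos [ 0.3806 -0.0016 -0.0059] F [-0.45 -0.86  0.44] t 2.3
```

View pics/s1.png

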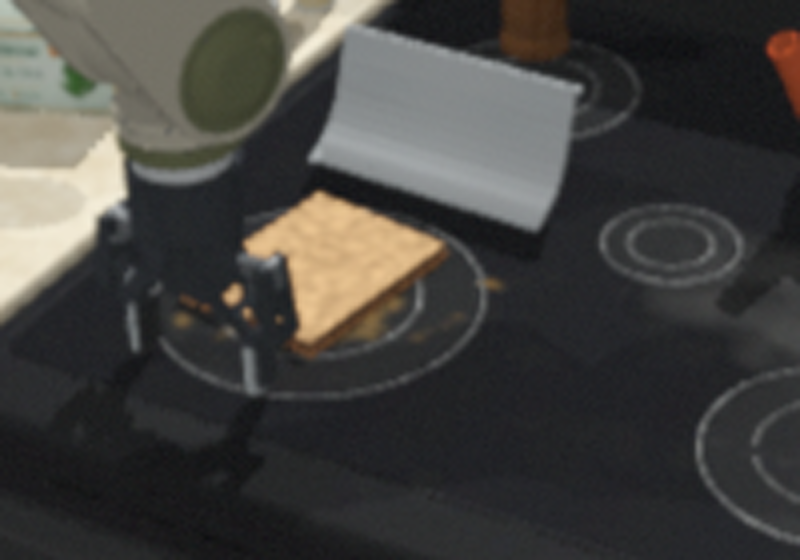

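The scene view shows the open fingers standing low, just short of the trivet's near edge (crop about (135–250, 340–390)). The rubber strip and guard are clear ahead, so I'll start the push.

To row units: -0.02 m is -1, 0.002 m is 0.1.

Request:
{"api": "steer_hand", "payload": {"motion": {"drx":[0,0,0,0,0,0,0,0],"dry":[0,0,0,0,0,0,0,0],"drz":[0,0,0,0,0,0,0,0],"sx":[-1,-2,-2.75,-3.5,-4.25,-5,-5.75,-6.5],"sy":[0,0,0,0,0,0,0,0],"sz":[0.1,0.1,0.1,0.1,0.1,0.1,0.1,0.1],"finger_gap":[1,1,1,1,1,1,1,1]}}}

```text
time: 3.15
ee_pos: [0.5095, -0.0094, -0.0083]
tcp_rot: [-0.097, -3.138, -0.0]
contact_force: [-2.4, 1.1, -1.7]
finger_gap: 1.004
grasp_force: 1.3
```

Request:
{"api": "steer_hand", "payload": {"motion": {"drx":[0,0,0,0,0,0],"dry":[0,0,0,0,0,0],"drz":[0,0,0,0,0,0],"sx":[-0.5,-1,-1.5,-2,-2.5,-2.5],"sy":[0,0,0,0,0,0],"sz":[0,0,0,0,0,0],"finger_gap":[1,1,1,1,1,1]}}}

```text
time: 3.75
ee_pos: [0.5616, -0.0131, -0.0083]
tcp_rot: [0.097, 3.137, -0.001]
contact_force: [0.7, 0.6, -0.8]
finger_gap: 1.001
grasp_force: 0.0
```

```bash
python3 go.py .595 -.012 -.007
```

Run:
```python
from h import *
f=grab("scene"); p=cv2.resize(f["pixels"][180:320,200:400],None,fx=4,fy=4,interpolation=2); cv2.imwrite("pics/s2.png",p[...,::-1])
```

```text
rot [4.8000e-03 7.0000e-04 3.1412e+00] rot [-0.0004  0.0031 -0.0004] d [-0.0332  0.0032 -0.0012]
axes [[-0.998, 0.062, 0.003], [0.062, 0.998, -0.001], [-0.003, -0.0, -1.0]] q [-0.23  0.68  1.56  0.    0.9  -1.74] pos [ 0.5616 -0.0131 -0.0083] F [ 0.65  0.64 -0.77] t 3.75
```

View pics/s2.png

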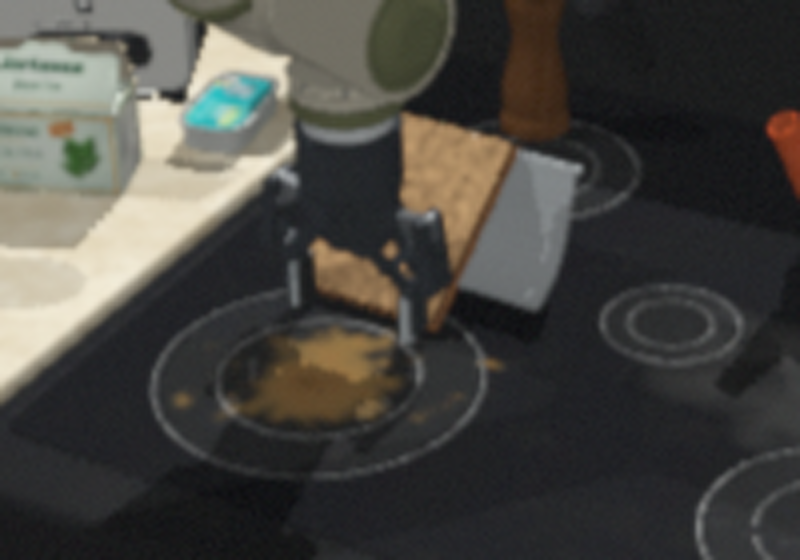

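The trivet is square to the guard and tipping up. Its right edge runs from crop (440, 325) to (515, 150). I'll push a bit further and then measure the tilt from depth.

Create tilt.py:
```python
from h import *
n=__import__("sys").argv[1]; th=-.0615
g=np.array([np.cos(th),np.sin(th)]); foot=np.array([.6065,-.0155])
f=grab(n); w=pts(f); hsv=cv2.cvtColor(f["pixels"],cv2.COLOR_RGB2HSV)
u=(w[...,:2]-foot)@g; v=(w[...,:2]-foot)@np.array([-g[1],g[0]])
m=(hsv[...,0]>5)&(hsv[...,0]<25)&(hsv[...,1]>70)&(hsv[...,2]>60)&(u>-.19)&(u<.15)&(abs(v)<.085)&(w[...,2]>.004)&(w[...,2]<.17)
m=cv2.morphologyEx(m.astype(np.uint8),cv2.MORPH_OPEN,np.ones((3,3)))>0
P=np.c_[u[m],v[m],w[...,2][m]]; 
for k in range(3):
    c=P.mean(0); N=np.linalg.svd(P-c,full_matrices=False)[2][2]; N*=np.sign(N[2]); r=(P-c)@N; P=P[abs(r)<max(.004,1.5*r.std())]
print("n",len(P),"normal(guard frame)",N.round(3),"tilt deg",np.degrees(np.arccos(N[2])).round(1),"rms",r.std().round(4))
t=np.arccos(N[2]); a=np.array([np.cos(t),np.sin(t)]); s=P[:,[0,2]]@a
lo=P[np.argsort(s)[:30]].mean(0);hi=P[np.argsort(s)[-30:]].mean(0)
print("low edge",lo.round(4),"high",hi.round(4),"len",np.ptp(s).round(3),"v range",np.percentile(P[:,1],[1,99]).round(3))
print("slat face crosses z=0 at u=",(c[0]+.014*-N[0]/1-(c[2]-.014*N[2])/np.tan(t)).round(4))
```

```text
(no output)
```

Request:
{"api": "steer_hand", "payload": {"motion": {"drx":[0,0,0,0],"dry":[0,0,0,0],"drz":[0,0,0,0],"sx":[-0.5,-1,-1.5,-1.5],"sy":[0,0,0,0],"sz":[0,0,0,0],"finger_gap":[1,1,1,1]}}}

```text
time: 4.2
ee_pos: [0.591, -0.0148, -0.0085]
tcp_rot: [0.097, 3.138, -0.0]
contact_force: [0.1, -0.1, 0.0]
finger_gap: 1.001
grasp_force: 0.0
```

```bash
python3 tilt.py scene; python3 tilt.py top
```

```text
n 638 normal(guard frame) [-0.734 -0.032  0.679] tilt deg 47.2 rms 0.0028
low edge [ 0.0012 -0.0008  0.0118] high [ 0.0981 -0.0203  0.1166] len 0.148 v range [-0.058  0.048]
slat face crosses z=0 at u= 0.0089
n 1225 normal(guard frame) [-0.714 -0.003  0.701] tilt deg 45.5 rms 0.0016
low edge [ 0.0506 -0.0355  0.0666] high [0.1009 0.0078 0.1167] len 0.077 v range [-0.052  0.061]
slat face crosses z=0 at u= 0.0036
```

Request:
{"api": "steer_hand", "payload": {"motion": {"drx":[0,0,0,0],"dry":[0,0,0,0],"drz":[0,0,0,0],"sx":[-0.3,-0.55,-0.75,-0.75],"sy":[0,0,0,0],"sz":[0,0,0,0],"finger_gap":[1,1,1,1]}}}

```text
time: 4.7
ee_pos: [0.6051, -0.0156, -0.0087]
tcp_rot: [0.097, 3.14, -0.0]
contact_force: [-0.4, -0.1, -0.4]
finger_gap: 1.0
grasp_force: 0.0
```

```bash
python3 tilt.py scene; python3 tilt.py top
```

```text
n 609 normal(guard frame) [-0.789 -0.028  0.614] tilt deg 52.1 rms 0.0029
low edge [0.0136 0.0056 0.0126] high [ 0.1019 -0.023   0.1241] len 0.148 v range [-0.057  0.049]
slat face crosses z=0 at u= 0.0224
n 948 normal(guard frame) [-0.762 -0.005  0.648] tilt deg 49.6 rms 0.0018
low edge [ 0.0673 -0.0354  0.081 ] high [0.1045 0.0054 0.1248] len 0.063 v range [-0.052  0.061]
slat face crosses z=0 at u= 0.0151
```

Request:
{"api": "steer_hand", "payload": {"motion": {"drx":[0,0,0,0,0,0,0,0],"dry":[0,0,0,0,0,0,0,0],"drz":[0,0,0,0,0,0,0,0],"sx":[-0.1,-0.15,-0.15,0.15,0.6,1.5,2.5,3],"sy":[0,0,0,0,0,0,0,0],"sz":[0,0,0,0,0,0,0,0],"finger_gap":[1,1,1,1,1,1,1,1]}}}

```text
time: 5.6
ee_pos: [0.5428, -0.0115, -0.0086]
tcp_rot: [-0.097, -3.139, -0.0]
contact_force: [0.3, 0.1, 0.2]
finger_gap: 0.998
grasp_force: 0.0
```

```bash
python3 tilt.py scene; python3 tilt.py top; python3 go.py .55 -.012 .26
```

```text
n 948 normal(guard frame) [-0.794 -0.012  0.608] tilt deg 52.5 rms 0.0028
low edge [ 0.0172 -0.0311  0.0144] high [ 0.1022 -0.0124  0.1262] len 0.148 v range [-0.058  0.044]
slat face crosses z=0 at u= 0.0233
n 2380 normal(guard frame) [-0.795 -0.002  0.607] tilt deg 52.6 rms 0.0014
low edge [0.0146 0.0034 0.011 ] high [0.1036 0.0113 0.127 ] len 0.151 v range [-0.052  0.061]
slat face crosses z=0 at u= 0.0228
rot [-1.0000e-03 -2.0000e-04  3.1411e+00] rot [ 0.0001 -0.0006 -0.0005] d [-6.200e-03  1.000e-04 -2.684e-01]
axes [[-0.998, 0.062, -0.001], [0.062, 0.998, 0.0], [0.001, 0.0, -1.0]] q [-0.24  0.66  1.61  0.    0.87 -1.75] pos [ 0.5437 -0.0116 -0.0084] F [0.4 0.9 0.3] t 5.7
```

Request:
{"api": "steer_hand", "payload": {"motion": {"drx":[0,0,0,0,0,0,0],"dry":[0,0,0,0,0,0,0],"drz":[0,0,0,0,0,0,0],"sx":[0.5,0.5,0.5,0.5,0.5,0.5,0.5],"sy":[0,0,0,0,0,0,0],"sz":[-2.5,-5,-7.5,-10,-11.5,-11.5,-11.5],"finger_gap":[1,1,1,1,1,1,1]}}}

```text
time: 6.4
ee_pos: [0.5351, -0.0112, 0.2215]
tcp_rot: [0.097, 3.139, -0.0]
contact_force: [0.4, 0.5, 0.2]
finger_gap: 0.998
grasp_force: 0.0
```

```bash
python3 go.py .747 -.0245 .22
```

Run:
```python
from h import *
f=dict(np.load("scene0.npz")); w=pts(f)
for sl in ((slice(0,20),slice(235,450)),(slice(0,20),slice(460,540)),(slice(140,190),slice(320,400))):
    q=w[sl].reshape(-1,3); print(np.percentile(q,[2,50,98],axis=0).round(3).tolist())
```

```text
rot [1.9000e-03 3.0000e-04 3.1413e+00] rot [-0.0002  0.0012 -0.0003] d [-2.123e-01 -2.000e-04  1.700e-03]
axes [[-0.998, 0.062, 0.001], [0.062, 0.998, -0.0], [-0.001, -0.0, -1.0]] q [-0.24  0.36  1.36  0.    1.42 -1.75] pos [ 0.5351 -0.0112  0.2215] F [0.37 0.5  0.16] t 6.4
[[0.587, -0.387, 0.645], [0.618, -0.153, 0.676], [0.625, 0.134, 0.704]]
[[0.613, -0.564, 0.676], [0.618, -0.493, 0.695], [0.622, -0.417, 0.714]]
[[0.867, -0.173, 0.047], [0.998, -0.036, 0.139], [1.064, 0.104, 0.203]]
```

To row units: -0.212 m is -10.6, -0.19 m is -9.5.

Request:
{"api": "steer_hand", "payload": {"motion": {"drx":[0,0,0,0,0,0,0,0],"dry":[0,0,0,0,0,0,0,0],"drz":[0,0,0,0,0,0,0,0],"sx":[-2,-4,-6,-8,-9.5,-10.6,-10.6,-10.6],"sy":[0,0,0,0,0,0,0,0],"sz":[1,1,1,1,1,1,1,1],"finger_gap":[1,1,1,1,1,1,1,1]}}}

```text
time: 7.2
ee_pos: [0.746, -0.0242, 0.1988]
tcp_rot: [-0.097, -3.137, -0.001]
contact_force: [0.0, -0.3, -0.6]
finger_gap: 0.995
grasp_force: 0.0
```

```bash
python3 go.py .747 -.0245 .09;python3 tilt.py top
```

```text
rot [-5.5000e-03 -6.0000e-04  3.1413e+00] rot [ 0.0004 -0.0035 -0.0003] d [-0.0014 -0.0002  0.1088]
axes [[-0.998, 0.062, -0.003], [0.062, 0.998, 0.001], [0.003, 0.0, -1.0]] q [-0.19  0.78  0.66 -0.    1.7  -1.7 ] pos [ 0.746  -0.0242  0.1988] F [ 0.02 -0.33 -0.58] t 7.2
n 422 normal(guard frame) [-0.794 -0.014  0.608] tilt deg 52.6 rms 0.0015
low edge [ 0.0157 -0.035   0.0123] high [ 0.0964 -0.0503  0.1174] len 0.149 v range [-0.054 -0.019]
slat face crosses z=0 at u= 0.023
```

Request:
{"api": "steer_hand", "payload": {"motion": {"drx":[0,0,0,0,0,0,0],"dry":[0,0,0,0,0,0,0],"drz":[0,0,0,0,0,0,0],"sx":[-0.05,-0.05,-0.05,-0.05,-0.05,-0.05,-0.05],"sy":[0,0,0,0,0,0,0],"sz":[1.5,2.75,3.75,4.5,5,5.3,5.3],"finger_gap":[1,1,1,1,1,1,1]}}}

```text
time: 7.95
ee_pos: [0.7469, -0.0243, 0.0951]
tcp_rot: [-0.097, -3.139, -0.0]
contact_force: [-0.3, 0.4, 0.1]
finger_gap: 1.003
grasp_force: 0.0
```

```bash
python3 go.py .747 -.0245 .09;python3 - <<'E'
from h import *
f=grab("scene"); p=cv2.resize(f["pixels"][160:300,200:400],None,fx=4,fy=4,interpolation=2); cv2.imwrite("pics/s3.png",p[...,::-1])
E
```

```text
rot [-1.3000e-03 -1.0000e-04  3.1413e+00] rot [ 0.0001 -0.0008 -0.0003] d [-0.0001 -0.0002  0.0051]
axes [[-0.998, 0.062, -0.001], [0.062, 0.998, 0.0], [0.001, 0.0, -1.0]] q [-0.19  0.84  0.83 -0.    1.47 -1.7 ] pos [ 0.7469 -0.0243  0.0951] F [-0.3   0.37  0.15] t 7.95
```

View pics/s3.png

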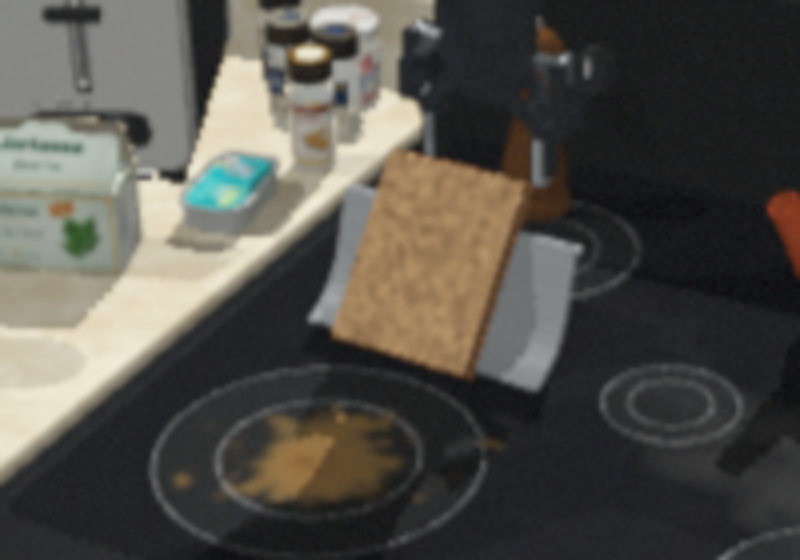

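The trivet leans on the guard at crop (335–530, 150–375). The fingers are behind its top edge, with the tips just below it, so I'll pull forward.

Request:
{"api": "steer_hand", "payload": {"motion": {"drx":[0,0,0,0,0,0,0,0],"dry":[0,0,0,0,0,0,0,0],"drz":[0,0,0,0,0,0,0,0],"sx":[0,0.6,1.2,1.8,2.4,3,3.5,3.5],"sy":[0,0,0,0,0,0,0,0],"sz":[0.2,0.2,0.2,0.15,-0.1,-0.35,-0.55,-0.55],"finger_gap":[1,1,1,1,1,1,1,1]}}}

```text
time: 8.8
ee_pos: [0.6772, -0.0199, 0.1077]
tcp_rot: [0.097, 3.138, -0.0]
contact_force: [0.7, 0.4, 0.3]
finger_gap: 0.999
grasp_force: 0.0
```

```bash
python3 go.py .7 -.0245 .09;python3 - <<'E'
from h import *
f=grab("scene"); p=cv2.resize(f["pixels"][160:300,200:400],None,fx=4,fy=4,interpolation=2); cv2.imwrite("pics/s4.png",p[...,::-1])
E
```

```text
rot [2.6000e-03 4.0000e-04 3.1414e+00] rot [-0.0002  0.0016 -0.0002] d [-0.023  -0.0032  0.0177]
axes [[-0.998, 0.062, 0.002], [0.062, 0.998, -0.0], [-0.002, -0.0, -1.0]] q [-0.2   0.7   1.09 -0.    1.35 -1.71] pos [ 0.6772 -0.0199  0.1077] F [0.73 0.37 0.34] t 8.8
```

View pics/s4.png

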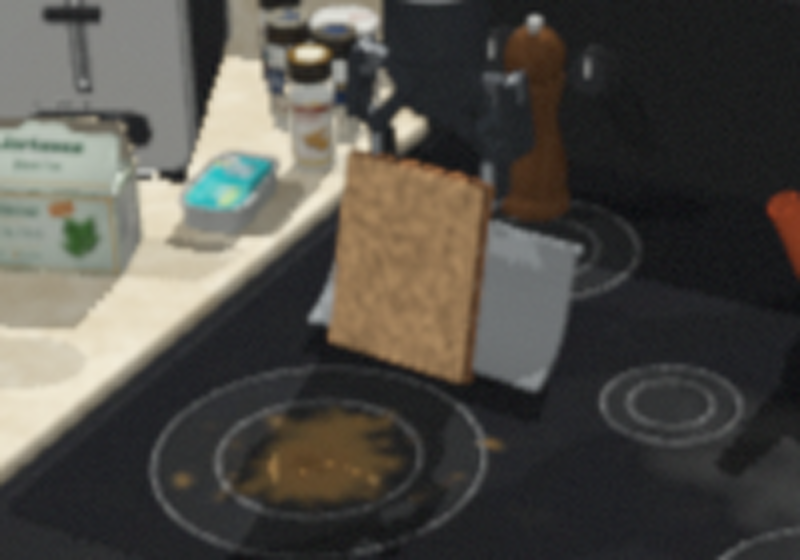

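The trivet is now nearly upright (about 70°) with its bottom edge still in place, so I'll continue the pull.

To row units: 0.07 m is 3.5, 0.06 m is 3.

Request:
{"api": "steer_hand", "payload": {"motion": {"drx":[0,0,0,0,0,0,0,0],"dry":[0,0,0,0,0,0,0,0],"drz":[0,0,0,0,0,0,0,0],"sx":[0.6,1.2,1.8,2.4,3,3.5,3.5,3.5],"sy":[0,0,0,0,0,0,0,0],"sz":[-0.2,-0.35,-0.5,-0.5,-0.5,-0.5,-0.5,-0.5],"finger_gap":[1,1,1,1,1,1,1,1]}}}

```text
time: 9.65
ee_pos: [0.6083, -0.0158, 0.1164]
tcp_rot: [0.097, 3.139, -0.0]
contact_force: [-0.1, 0.9, -0.0]
finger_gap: 1.0
grasp_force: 0.0
```

```bash
python3 go.py .7 -.0245 .09;python3 - <<'E'
from h import *
f=grab("scene"); p=cv2.resize(f["pixels"][180:320,200:400],None,fx=4,fy=4,interpolation=2); cv2.imwrite("pics/s5.png",p[...,::-1])
E
```

```text
rot [1.1000e-03 1.0000e-04 3.1412e+00] rot [-0.0001  0.0007 -0.0004] d [-0.092  -0.003   0.0265]
axes [[-0.998, 0.062, 0.001], [0.062, 0.998, -0.0], [-0.001, -0.0, -1.0]] q [-0.22  0.58  1.3   0.    1.26 -1.73] pos [ 0.6083 -0.0158  0.1164] F [-0.11  0.87 -0.01] t 9.65
```

View pics/s5.png

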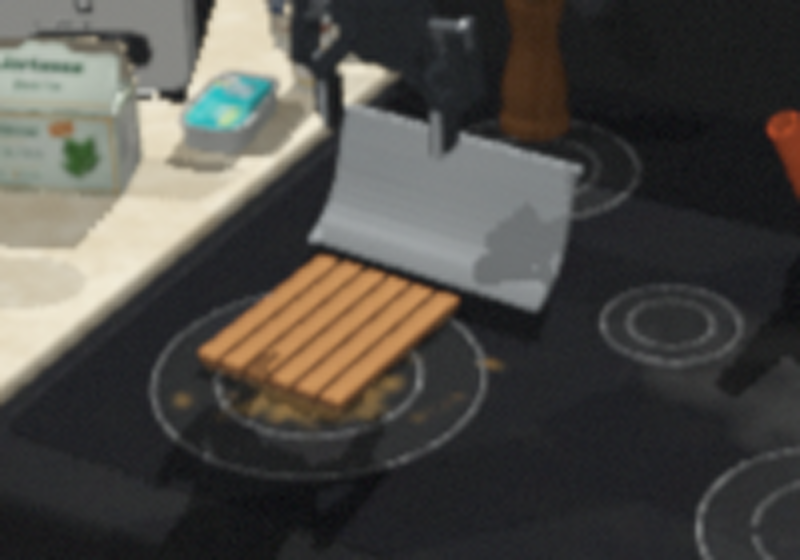

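The trivet lies slats up at crop (200–460, 255–405) and the gripper is clear above it. I'll lift away, check that it is flat, and hand in.

To row units: -0.06 m is -3, -0.03 m is -1.5.

Request:
{"api": "steer_hand", "payload": {"motion": {"drx":[0,0,0,0,0,0],"dry":[0,0,0,0,0,0],"drz":[0,0,0,0,0,0],"sx":[0,0,0,0,0,0],"sy":[0,0,0,0,0,0],"sz":[-1.5,-3,-3,-3,-3,-3],"finger_gap":[1,1,1,1,1,1]}}}

```text
time: 10.3
ee_pos: [0.6073, -0.0157, 0.1751]
tcp_rot: [-0.097, -3.138, -0.001]
contact_force: [-0.7, -0.6, 0.2]
finger_gap: 1.0
grasp_force: 0.0
```

```bash
python3 tilt.py scene
```

```text
n 1146 normal(guard frame) [-0.003 -0.003  1.   ] tilt deg 0.2 rms 0.0019
low edge [-0.1466 -0.009   0.0137] high [ 0.0016 -0.006   0.0145] len 0.158 v range [-0.058  0.062]
slat face crosses z=0 at u= -0.2206
```

```bash
python3 -c "
from cell import env
print(env.hand_in())"
```

```text
the job is handed in; nothing more can be done
None
```

The trivet leaned on the guard at about 52°, was tipped over, and now lies flat on the hob, slats up (0.2° tilt measured); nothing else was touched, and the job was handed in at about 10 s with no verdict returned.

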